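Seat a filter core on the tea-water filter's spindle

TASK

Take the clean white filter core with blue caps off the slanted drying rack and mount it, slotted foot down, on the upright steel spindle of the white water-filter base. Feel for the orange pins by turning it gently until the core drops over them, fully home and upright on the seat, then let go; it is ceramic, so do not drop it or press it hard, and leave the stained brown core and the tea things alone.

Things in the scene. Friction and masses are not known exactly. Their poses are not given: they have to be found in the camera images.
- core: white ceramic filter core like a spool, 70 mm tall: blue caps 56 mm across (lowest 20 mm, top 14 mm), white waist 44 mm across between, straight 16 mm bore through it; 0.17 to 0.35 kg. Foot: three radial slots 120 deg apart, 11 mm wide, 9 mm deep, open outwards and below, one along +x. Origin: underside centre, +z up the bore. Starts on either rack peg, underside flat on the sloping face
- core_top (a point): centre of the white core's top face, 70 mm up its axis from the underside centre. On the rack the axis leans 27.5 deg (0.48 rad) from vertical, top towards the rack's front (-x of the rack); the core must be drawn off along this axis
- spent_core: used filter core, stained brown with dark brown caps, same shape and size as the white one, on the other peg of the rack, 120 mm from it; bystander, not to be moved. Origin: underside centre, +z up its bore
- rack: fixed aluminium drying rack, its front turned away from the robot and inwards, 210 mm wide along its y; its face (90 mm) slopes up 27.5 deg from the front (-x) edge, 24 mm high, to the back edge, 66 mm high. Two pegs 12 mm thick, 24 mm long stand square on it at y = +60 and -60 mm. Origin: centre of its footprint on the counter; each peg's foot is 45 mm above it
- stand: fixed white round water-filter base, 124 mm across, 22 mm high, with an upright fixed steel spindle on its axis, 13 mm thick, tapering over the last 22 mm to a 5 mm tip. Around the spindle lies a grey pin ring, 62 mm across, whose top face is the seat. Origin: underside centre, z up; its yaw says nothing about the pins
- seat (a point): seat centre on the spindle axis, 28 mm above the counter: where the core's underside centre ends. Three orange round-topped pins, 6 mm thick, 7 mm high, stand here 120 deg apart on a 20 mm radius, at an angle that differs every time and is not reported; the ring is stiff (0.5 N m). A core off the pins' angle rests 7 mm high; within about 0.1 rad of it (every 120 deg) it sinks home
- spindle_tip (a point): top end of the spindle, 58 mm above the seat
- teapot: red clay teapot, about 100 mm across, 93 mm tall, spout to +y and handle to -y; bystander. Origin: underside centre
- pitcher: frosted glass pitcher, 80 mm across, 100 mm tall, handle to +x; bystander. Origin: underside centre
- cup1: celadon cup, 66 mm across, 45 mm tall; bystander. Origin: underside centre
- cup2: celadon cup, same size; bystander. Origin: underside centre
- clip: wooden cup clip lying flat, 160 mm long along its x, 30 mm wide, 9 mm high; bystander. Origin: underside centre
- housing: milky clear cover of the filter, standing, 98 mm across, 110 mm tall; bystander. Origin: underside centre
- tray: fixed aluminium tray with a latched lid and a bow handle, 156 x 206 mm, 79 mm high; bystander. Origin: underside centre
Things that resemble listed ones, but are neither listed nor needed, are in the scene too. Of the things that look like the core, the middle-sized one is meant.

How it is judged:
By the outcome, as a careful person would: the job done as asked, in the order asked, and still so for the second after the job is handed in, with the robot touching nothing.
It also fails if it takes over 64 s, if anything falls off the work surface, if the arm or the gripper's body presses on something with over 40 N, if the wrist force passes 120 N, or if a joint passes its speed limit or range.

ROBOT

A 6-joint arm with a two-finger parallel gripper is mounted at the origin on the work surface. World frame = base frame: x ahead of the robot, y to its left, z up, the work surface at z = 0. Lengths are in m, angles in rad, forces in N, time in s.
With the tool pointing down it reaches from about 0.25 to 0.775 m from the base axis. Payload 4 kg.
Tool frame: the origin (TCP) lies at the very end of the fingers, on their centre line; the grasp point (between the pads) lies 19 mm behind it (robot.hold_point_z is the distance from the TCP to the grasp point, in m); z points along the fingers, y is the line along which they close (so a half turn about z gives the same grasp; the last joint's range is limited). The gripper opens to 94 mm and grips with 3 to 60 N. Pads are 16 mm wide; open, the fingers measure 119 mm over their backs; the gripper's body (75 mm by 177 mm) begins 78 mm behind the grasp point.
Start: joints at [-1.364, 0.087, 1.371, -0, 1.684, -0.103], TCP at [0.168, -0.524, 0.206] pointing down, gripper open.
Joint ranges: [-3.1, 3.1], [-0.76, 2.03], [0.27, 2.55], [-1.08, 4.22], [0.17, 2.65], [-2.57, 2.57]. Speed limits (rad/s): [2.79, 2.79, 3.14, 3.14, 3.14, 3.14].

INTERFACE

Orientations are given as [roll, pitch, yaw] about the fixed x, y, z axes, in that order (R = Rz(yaw) Ry(pitch) Rx(roll)).
In Python, from bench import robot gives the robot as it stands.
- The arm moves only by the tool carry_out, never from a script. Its argument "steps" is a list of rows, each a list of 3 entries, a list of its own where there are three numbers: the shift along the tool's x, y, z in m, then the turn about the tool's z in units of 10 degrees (1.0 is 10 degrees), then the closure, from -1 (fully open) to 1 (shut). In form: [[[tx, ty, tz], roll, jaw], ...]. A call has 1 to 10 rows; each row is the pose to reach, as a shift and turn from the pose commanded when the call began, along the tool's axes at that moment; what a row does not reach only later rows make up. A row lasts 1/8 s, in which the tool goes at most 62.5 mm and 10.7 degrees, less where a joint would pass 70% of its speed; a pose out of reach is approached as far as the arm can. A call with a gripper value outside its range is refused whole. The fingers move at their own pace and stop on an object; the grip force is fixed at half the most. Time passes only in rows, so rows that repeat a pose let the fingers close. It gives the time, the measured TCP pose, the force, the opening and the grip force at its end, in the units of the state.
- robot.get_obs(): the state, without advancing time (a new reading comes with each control period).
- robot.snapshot(name): name is "scene" or "top" or "wrist"; returns a dict with "image" (420x560x3 uint8, red, green, blue), "z_map" (420x560 float32, m along the optical axis (not along the pixel's ray), 0 where there is no reading), "mtx" (3x3 intrinsics, pixels), "R" (3x3) and "t" (3): a world point X has camera coordinates R X + t. Camera axes: x right, y down, z forward; pixel columns grow to the right and rows downward; lengths in m; the calibration is good to about 2 mm. A picture is of the moment at which its call begins.
- robot.close_job(): hands the job in; it is judged then, once.
The state is a dict: "time": time; "joint_positions": joint angles; "qvel": joint speeds; "joint_torque": joint torques, N m; "tool_pos": TCP position; "ee_rot": TCP orientation; "wrist_force": force on the tool from outside, world axes, zero at the start; "wrist_torque": the same for the moment, N m; "width": finger opening in m; "finger_force": force on a finger pad.
Only numpy, scipy, OpenCV 4.12 (cv2) and the standard library are available. Lean on these libraries where they do the work, as an engineer would, in place of code of your own. Each camera call takes 0.05 s, during which the arm holds its last target. There are 200 camera calls.

## Working session

There is one attempt and no reset: what is moved stays moved. The work goes in short steps, Python scripts to look and compute and a tool call to move; the robot and the scene stay as the last step left them, time stands still between calls to the robot, and variables do not carry over. Pictures are saved under pics/ and viewed, at most 10 in all, crops included, and the job is handed in when it is done.

Besides the shell and the picture viewer there is one more tool, called after "Request:" by a JSON object that holds its "fn" and its "kwargs". carry_out: Moves the arm, as the interface text tells. Its arguments: {"type":"object","properties":{"steps":{"type":"array","items":{"type":"array"}}},"required":["steps"]}

```bash
mkdir -p pics
cat > h.py <<'E'
import numpy as np, cv2
from bench import robot
from scipy.spatial.transform import Rotation as Ro
def snap(n,f=None):
    s=robot.snapshot(n)
    if f: cv2.imwrite('pics/'+f,s['image'][:,:,::-1]); np.savez('pics/'+f+'.npz',**s)
    return s
def px(s,u,v,r=1):
    z=s['z_map'][v-r:v+r+1,u-r:u+r+1]; z=np.median(z[z>0]) if (z>0).any() else np.nan
    c=np.linalg.inv(s['mtx'])@[u,v,1]*z
    return s['R'].T@(c-s['t'])
def cloud(s):
    z=s['z_map']; v,u=np.mgrid[:z.shape[0],:z.shape[1]]
    c=np.stack([u,v,np.ones_like(u)],-1)@np.linalg.inv(s['mtx']).T*z[...,None]
    return (c-s['t'])@s['R']
E
python3 - <<'E'
from h import *
snap('scene','s1.png');snap('top','t1.png')
o=robot.get_obs();print(o)
E
```

```text
{'time': 0.1, 'joint_positions': array([-1.36408839e+00,  8.79023323e-02,  1.37204266e+00,  7.31900908e-06,
        1.68360737e+00, -1.03089739e-01]), 'qvel': array([-1.73265494e-04, -1.90644987e-03, -2.69825538e-03,  8.38241418e-05,
        2.25337407e-03,  9.72616611e-04]), 'joint_torque': array([ 2.11079350e-03, -3.41253018e+01, -3.03301120e+01,  7.19434186e-02,
        3.04389792e-02, -1.01359753e-04]), 'tool_pos': array([ 0.16758175, -0.52334925,  0.20444029]), 'ee_rot': array([-3.13964410e+00, -2.08903394e-04,  3.09798289e-01]), 'wrist_force': array([ 0.05580448, -0.6414461 ,  0.67968068]), 'wrist_torque': array([0.01051288, 0.01906362, 0.01478823]), 'finger_force': 0.0, 'width': 0.0936199315275279}
```

View pics/s1.png

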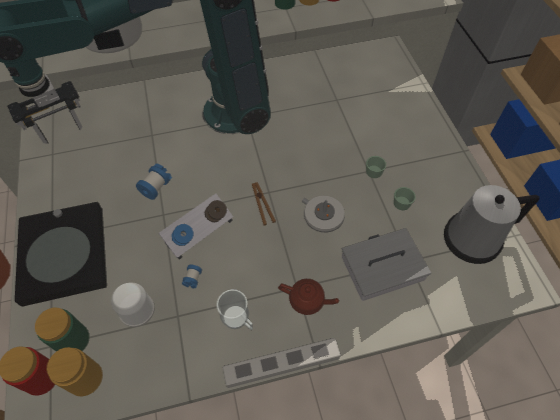

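View pics/t1.png

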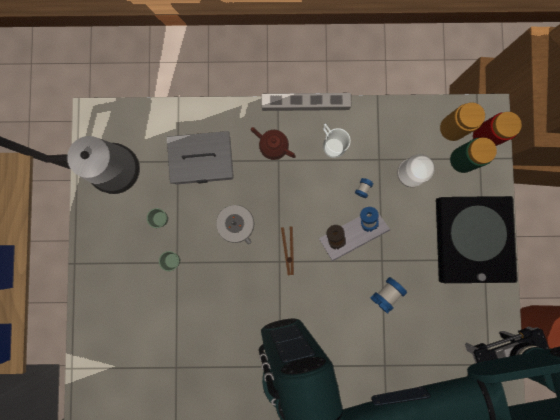

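Candidates in the scene picture: a large spool lying at (153,181), a blue-capped spool on the rack at (182,233), a small one lying at (192,275), and the brown one at (215,211). The one on the rack is the middle-sized one. The stand is at (325,213) in the scene view and (235,224) in the top view.

Run:
```python
from h import *
S=dict(np.load('pics/s1.png.npz'));T=dict(np.load('pics/t1.png.npz'))
for n,s,b in (('s',S,(140,170,360,300)),('t',T,(200,170,420,320))):
    P=cloud(s)
    hsv=cv2.cvtColor(s['image'],cv2.COLOR_RGB2HSV)
    m=cv2.inRange(hsv,(98,90,40),(125,255,255))
    k,l,st,ce=cv2.connectedComponentsWithStats(m)
    for i in range(1,k):
        if st[i,4]>20 and b[0]<=ce[i][0]<b[2] and b[1]-10<ce[i][1]<b[3]: 
            q=P[l==i];print(n,'blue',ce[i].round(),st[i,4],np.median(q,0).round(4),q[:,2].max().round(3))
for u,v in((182,235),(215,211),(325,209),(325,213),(325,222)): print('S',u,v,px(S,u,v).round(4))
for u,v in((370,215),(369,225),(336,232),(336,240),(235,224),(235,222),(320,238),(328,258),(388,229),(381,212),(235,206),(235,243),(217,224),(253,224)): print('T',u,v,px(T,u,v).round(4))
a=cv2.resize(S['image'][165:295,140:360],None,fx=3.6,fy=3.6,interpolation=cv2.INTER_CUBIC)
cv2.imwrite('pics/c1.png',a[:,:,::-1])
```

```text
s blue [161. 172.] 166 [ 0.2644 -0.2756  0.0655] 1.248
s blue [146. 189.] 238 [ 0.311  -0.3313  0.0529] 1.248
s blue [182. 234.] 310 [ 0.5309 -0.2414  0.1047] 0.122
s blue [194. 267.] 48 [ 0.6097 -0.2262  0.0398] 0.047
s blue [189. 282.] 113 [ 0.6469 -0.2478  0.0349] 1.248
t blue [367. 181.] 49 [ 0.6436 -0.2428  0.0394] 0.047
t blue [361. 193.] 50 [ 0.6048 -0.2231  0.038 ] 0.052
t blue [369. 217.] 290 [ 0.521  -0.2337  0.1045] 1.359
t blue [396. 286.] 127 [ 0.3086 -0.3233  0.0679] 0.079
t blue [381. 302.] 190 [ 0.2562 -0.2737  0.0657] 1.359
S 182 235 [ 0.5248 -0.2422  0.0862]
S 215 211 [ 0.4812 -0.1368  0.1058]
S 325 209 [0.5168 0.1885 0.0437]
S 325 213 [0.5211 0.1885 0.0274]
S 325 222 [0.5498 0.1799 0.0237]
T 370 215 [ 0.5291 -0.2404  0.0868]
T 369 225 [ 0.4979 -0.2373  0.0833]
T 336 232 [ 0.4766 -0.1321  0.09  ]
T 336 240 [ 0.4513 -0.1279  0.1163]
T 235 224 [0.5074 0.1891 0.0362]
T 235 222 [0.5126 0.1866 0.0598]
T 320 238 [ 0.4595 -0.0887  0.024 ]
T 328 258 [ 0.3931 -0.1172 -0.0034]
T 388 229 [ 0.4855 -0.3019  0.0642]
T 381 212 [ 5.453e-01 -2.975e-01 -2.000e-04]
T 235 206 [0.5679 0.1906 0.0214]
T 235 243 [0.4459 0.1929 0.0013]
T 217 224 [0.5087 0.2499 0.0224]
T 253 224 [0.5079 0.1315 0.0177]
```

View pics/c1.png

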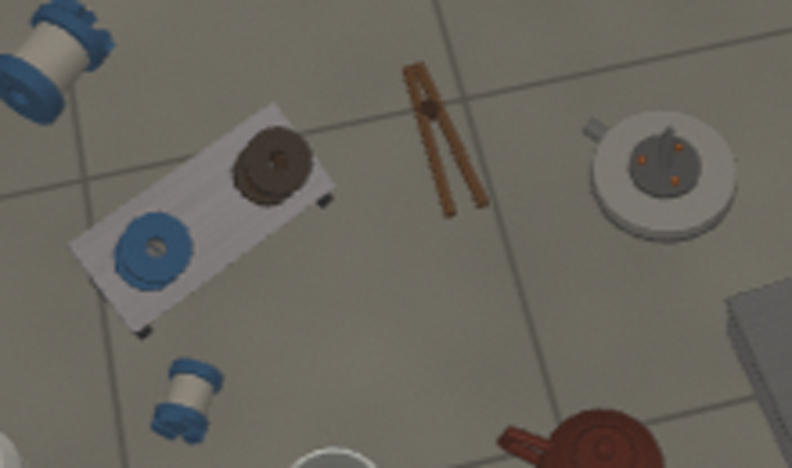

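The crop shows the blue-capped core on the front-left peg, with its bore at crop (156,246), which is scene (183,233). It's smaller than the spool lying at (153,181) and bigger than the one at (192,275), so it's the middle-sized one. The orange pins show at crop (642,159), (679,147) and (675,182).

```bash
cat >> h.py <<'E'
from scipy.optimize import least_squares
def ray(s,u,v):
    d=s['R'].T@np.linalg.inv(s['mtx'])@[u,v,1]; c=-s['R'].T@s['t']; return c,d
def onz(s,u,v,z):
    c,d=ray(s,u,v); return c+d*(z-c[2])/d[2]
def topface(s,mask,F,c0,tilt=0.48,rad=.03):
    "points of mask near plane of top face -> centre of circle hull"
    a=np.array([*(np.sin(tilt)*np.array(F)),np.cos(tilt)])
    P=cloud(s)[mask>0]; P=P[np.linalg.norm(P-c0,axis=1)<.06]
    h=P@a; hs=np.histogram(h,np.arange(h.min(),h.max()+.002,.002)); 
    k=np.percentile(h,60); k=np.median(h[abs(h-k)<.005]); q=P[abs(h-k)<.004]
    e1=np.cross(a,[0,0,1]);e1/=np.linalg.norm(e1);e2=np.cross(a,e1)
    c,r=cv2.minEnclosingCircle(np.c_[q@e1,q@e2].astype(np.float32)*1000)
    return a*k+e1*c[0]/1000+e2*c[1]/1000, r, len(q)
E
python3 - <<'E'
from h import *
S=dict(np.load('pics/s1.png.npz'));T=dict(np.load('pics/t1.png.npz'))
F=(.911,.412)
for s in(S,T):
    hsv=cv2.cvtColor(s['image'],cv2.COLOR_RGB2HSV)
    print('white',topface(s,cv2.inRange(hsv,(98,90,40),(125,255,255)),F,np.array([.525,-.24,.1])))
    print('brown',topface(s,cv2.inRange(hsv,(0,20,10),(25,255,95)),F,np.array([.477,-.134,.1])))
p=np.array([onz(S,140+u/3.6,165+v/3.6,.034)[:2] for u,v in((642,159),(679,147),(675,182))])
c=p.mean(0);print('pins',p,c,np.linalg.norm(p-c,axis=1),np.degrees(np.arctan2(*(p-c).T[::-1])))
E
```

```text
white (array([ 0.53265221, -0.23743558,  0.10693079]), 27.32591438293457, 224)
brown (array([ 0.47623539, -0.13025772,  0.10605459]), 27.804420471191406, 231)
white (array([ 0.52956918, -0.23173042,  0.10712699]), 27.292011260986328, 185)
brown (array([ 0.47408453, -0.12611818,  0.10654006]), 28.173547744750977, 198)
pins [[0.50657552 0.17116295]
 [0.50278024 0.2052766 ]
 [0.53558038 0.191435  ]] [0.51497871 0.18929151] [0.01998146 0.02010785 0.02071288] [-114.86929602  127.34783326    5.93991827]
```

Request:
{"fn": "carry_out", "kwargs": {"steps": [[[0.0,0.0,-0.06],0,-1],[[0.06,-0.0,-0.06],0,-1],[[0.12,-0.0,-0.06],-0.66,-1],[[0.18,-0.0,-0.06],-0.66,-1],[[0.24,-0.04,-0.06],-0.66,-1],[[0.3,-0.08,-0.06],-0.66,-1],[[0.34,-0.12,-0.06],-0.66,-1],[[0.36,-0.155,-0.06],-0.66,-1],[[0.36,-0.155,-0.06],-0.66,-1],[[0.36,-0.155,-0.06],-0.66,-1]]}}

```text
time: 1.35
tool_pos: [0.4631, -0.2667, 0.2651]
ee_rot: [3.142, 0.001, 0.425]
wrist_force: [0.1, 0.2, -1.0]
width: 0.0938
finger_force: 0.0
```

Run:
```python
from h import *
s=snap('wrist','w1.png')
hsv=cv2.cvtColor(s['image'],cv2.COLOR_RGB2HSV)
F=(np.cos(.48),np.sin(.48))
print('white',topface(s,cv2.inRange(hsv,(98,90,40),(125,255,255)),F,np.array([.531,-.2345,.105])))
print('brown',topface(s,cv2.inRange(hsv,(0,20,10),(25,255,95)),F,np.array([.476,-.128,.1])))
```

```text
white (array([ 0.52839127, -0.23261162,  0.10710753]), 27.860126495361328, 1621)
brown (array([ 0.47270391, -0.12686856,  0.10732191]), 27.666664123535156, 1587)
```

View pics/w1.png

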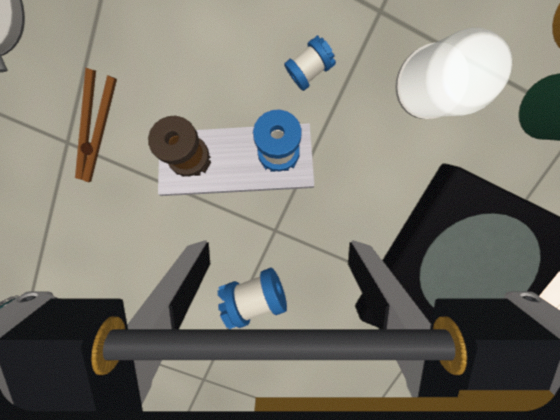

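The wrist view shows the white core's top face at (277,135) and the brown one's at (173,140). All three cameras agree on the position to about 2 mm, so I'll descend onto the top cap, closing along the rack's y.

Request:
{"fn": "carry_out", "kwargs": {"steps": [[[0.035,-0.002,0.03],-0.32,-1],[[0.0706,-0.0034,0.05],-0.32,-1],[[0.0706,-0.0034,0.08],-0.32,-1],[[0.0706,-0.0034,0.11],-0.32,-1],[[0.0706,-0.0034,0.14],-0.32,-1],[[0.0706,-0.0034,0.165],-0.32,-1],[[0.0706,-0.0034,0.18],-0.32,-1],[[0.0706,-0.0034,0.183],-0.32,-1],[[0.0706,-0.0034,0.183],-0.32,-1]]}}

```text
time: 2.52
tool_pos: [0.5265, -0.235, 0.0832]
ee_rot: [3.14, -0.001, 0.48]
wrist_force: [1.2, -0.3, 1.5]
width: 0.0941
finger_force: 0.0
```

Run:
```python
from h import *
s=snap('wrist','w2.png')
```

```text
(no output)
```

View pics/w2.png

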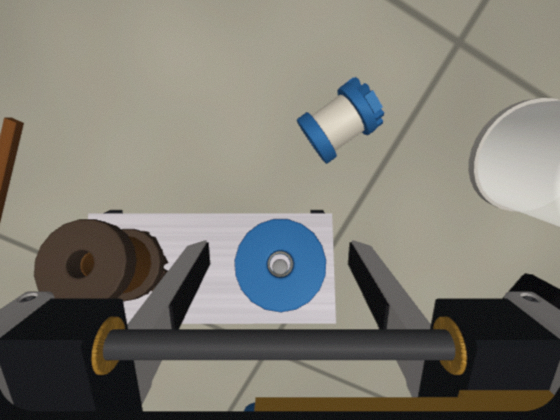

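The core's top face, at (280,265), is centred between the fingers at columns 200 and 360. Closing now.

Request:
{"fn": "carry_out", "kwargs": {"steps": [[[0,0,0],0,-0.15],[[0,0,0],0,-0.15],[[0,0,0],0,-0.22],[[0,0,0],0,-0.22],[[0,0,0],0,-0.22]]}}

```text
time: 3.2
tool_pos: [0.5268, -0.2347, 0.0829]
ee_rot: [3.14, -0.001, 0.481]
wrist_force: [0.8, -0.4, 1.0]
width: 0.0572
finger_force: 0.8
```

Request:
{"fn": "carry_out", "kwargs": {"steps": [[[0,0,0],0,-0.26],[[0,0,0],0,-0.26],[[0,0,0],0,-0.26]]}}

```text
time: 3.58
tool_pos: [0.5263, -0.2344, 0.0826]
ee_rot: [3.141, -0.0, 0.481]
wrist_force: [1.2, -0.5, 1.4]
width: 0.0589
finger_force: 0.6
```

Request:
{"fn": "carry_out", "kwargs": {"steps": [[[0,0,0],0,-0.35],[[0,0,0],0,-0.35],[[0,0,0],0,-0.35]]}}

```text
time: 3.95
tool_pos: [0.526, -0.234, 0.0822]
ee_rot: [-3.141, 0.0, 0.481]
wrist_force: [-0.7, 0.6, -0.5]
width: 0.0633
finger_force: 0.0
```

Request:
{"fn": "carry_out", "kwargs": {"steps": [[[0,0,0],0,-0.2],[[0,0,0],0,-0.2],[[0,0,0],0,-0.15],[[0,0,0],0,-0.15]]}}

```text
time: 4.45
tool_pos: [0.5265, -0.2346, 0.0827]
ee_rot: [3.141, -0.0, 0.481]
wrist_force: [0.9, -1.9, -0.1]
width: 0.056
finger_force: 30.0
```

Request:
{"fn": "carry_out", "kwargs": {"steps": [[[0.0014,0,-0.0027],0,0],[[0.0028,0,-0.0053],0,0],[[0.0042,0,-0.008],0,0],[[0.0055,0,-0.0106],0,0],[[0.0069,0,-0.0133],0,0],[[0.0079,0,-0.0151],0,0],[[0.0079,0,-0.0151],0,0]]}}

```text
time: 5.32
tool_pos: [0.5336, -0.2303, 0.0979]
ee_rot: [3.141, -0.001, 0.481]
wrist_force: [-0.1, 0.5, -1.6]
width: 0.056
finger_force: 30.0
```

Run:
```python
from h import *
o=robot.get_obs();print(o['wrist_force'],o['wrist_torque'])
s=snap('wrist');S=snap('scene')
F=(np.cos(.48),np.sin(.48))
a=cv2.resize(S['image'][190:270,140:240],None,fx=6,fy=6,interpolation=cv2.INTER_CUBIC)
a=np.hstack([cv2.resize(s['image'][150:400,160:400],(460,480)),a[:,:340*1]])
cv2.imwrite('pics/c3.png',a[:,:,::-1])
```

```text
[-0.05961827  0.45604705 -1.63732833] [-0.03667474 -0.03994789  0.00686335]
```

View pics/c3.png

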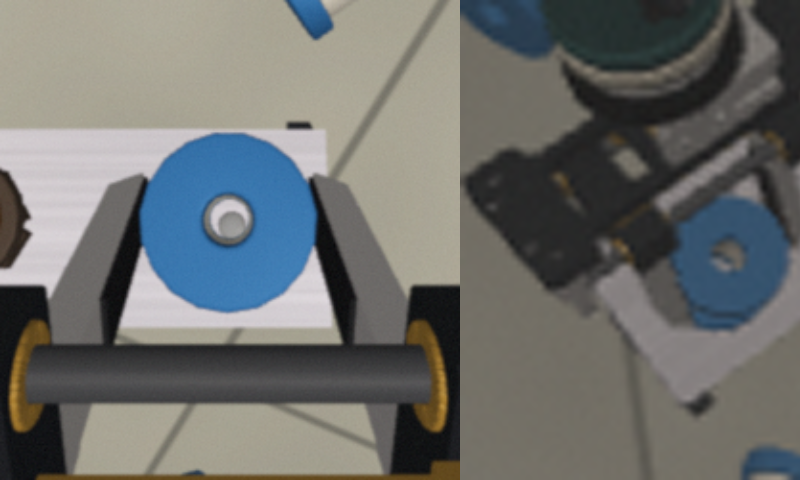

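The core is held with the fingertips on its top cap, and its bore still shows the peg at (230,222). The tool can't tilt, so I'll use the last few mm of the peg as a gentle fulcrum and swing the core upright between the pads.

Request:
{"fn": "carry_out", "kwargs": {"steps": [[[0.0012,0,-0.0022],0,0],[[-0.0038,0,-0.0045],0,0],[[-0.0067,0,-0.0055],0,0],[[-0.0096,0,-0.0065],0,0],[[-0.0125,0,-0.0072],0,0],[[-0.0155,0,-0.0079],0,0],[[-0.0155,0,-0.0079],0,0]]}}

```text
time: 6.3
tool_pos: [0.5193, -0.2379, 0.1055]
ee_rot: [-3.142, -0.0, 0.481]
wrist_force: [2.5, 0.9, -3.4]
width: 0.0559
finger_force: 30.0
```

```bash
cat >> h.py <<'E'
def face(s=None):
    "plane fit of held core's top face -> centre, normal, tilt deg, lean direction deg"
    s=s or robot.snapshot('wrist'); o=robot.get_obs()
    hsv=cv2.cvtColor(s['image'],cv2.COLOR_RGB2HSV); m=cv2.inRange(hsv,(98,90,40),(125,255,255))
    c0=o['tool_pos']+[0,0,.027]
    P=cloud(s)[m>0]; P=P[np.linalg.norm(P-c0,axis=1)<.045]; q=P[P[:,2]>c0[2]-.022]
    for t in (.006,.004,.0025,.002,.002):
        A=np.c_[q[:,:2],np.ones(len(q))]; k=np.linalg.lstsq(A,q[:,2],rcond=None)[0]
        q=P[abs(P[:,2]-P[:,:2]@k[:2]-k[2])<t]
    n=np.r_[-k[:2],1]; n/=np.linalg.norm(n)
    c,r=cv2.minEnclosingCircle((q[:,:2]*1000).astype(np.float32)); c=np.array(c)/1000
    return np.r_[c,c@k[:2]+k[2]].round(4),round(r,1),len(q),np.degrees(np.arccos(n[2])).round(1),np.degrees(np.arctan2(n[1],n[0])).round(),o['wrist_force'].round(1)
E
python3 -c "
from h import *
print(face())"
```

```text
(array([ 0.5202, -0.235 ,  0.1303]), 28.1, 5987, np.float64(16.5), np.float64(30.0), array([ 2.4,  0.2, -3.5]))
```

Request:
{"fn": "carry_out", "kwargs": {"steps": [[[-0.003,0,-0.0007],0,0],[[-0.006,0,-0.0013],0,0],[[-0.009,0,-0.0018],0,0],[[-0.012,0,-0.0022],0,0],[[-0.0145,0,-0.0024],0,0],[[-0.0145,0,-0.0024],0,0]]}}

```text
time: 7.1
tool_pos: [0.5065, -0.2446, 0.1081]
ee_rot: [3.141, -0.0, 0.481]
wrist_force: [2.4, 0.6, -4.2]
width: 0.056
finger_force: 30.0
```

```bash
python3 -c "
from h import *
print(face())"
```

```text
(array([ 0.5073, -0.242 ,  0.1328]), 28.1, 5667, np.float64(3.5), np.float64(39.0), array([ 1.7,  1.6, -3.9]))
```

Request:
{"fn": "carry_out", "kwargs": {"steps": [[[-0.002,0,-0.0001],0,0],[[-0.0038,0,-0.0001],0,0],[[-0.0038,0,-0.0001],0,0]]}}

```text
time: 7.52
tool_pos: [0.5031, -0.2463, 0.108]
ee_rot: [3.141, 0.0, 0.481]
wrist_force: [2.9, 0.9, -3.3]
width: 0.056
finger_force: 30.0
```

```bash
python3 -c "
from h import *
print(face())"
```

```text
(array([ 0.5035, -0.2437,  0.1328]), 28.1, 5518, np.float64(0.7), np.float64(103.0), array([ 1.8,  0.2, -4. ]))
```

Request:
{"fn": "carry_out", "kwargs": {"steps": [[[0,0,-0.004],0,0],[[0,0,-0.012],0,0],[[0,0,-0.03],0,0],[[0,0,-0.06],0,0],[[0,0,-0.09],0,0],[[0,0,-0.1],0,0],[[0,0,-0.1],0,0]]}}

```text
time: 8.45
tool_pos: [0.5035, -0.2466, 0.2092]
ee_rot: [3.14, -0.001, 0.481]
wrist_force: [0.4, -0.4, -2.7]
width: 0.0557
finger_force: 30.0
```

Request:
{"fn": "carry_out", "kwargs": {"steps": [[[0.007,-0.025,0],0,0],[[0.02,-0.07,0],0,0],[[0.033,-0.12,0],0,0],[[0.047,-0.17,0],0,0],[[0.061,-0.22,0],0,0],[[0.075,-0.27,0],0,0],[[0.089,-0.32,0],0,0],[[0.1,-0.36,0],0,0],[[0.107,-0.385,0],0,0],[[0.107,-0.385,0],0,0]]}}

```text
time: 9.7
tool_pos: [0.4187, 0.1457, 0.2064]
ee_rot: [-3.141, 0.003, 0.484]
wrist_force: [1.0, -1.3, -2.9]
width: 0.0557
finger_force: 30.0
```

Run:
```python
from h import *
s=snap('wrist','w4.png');S=snap('scene','s4.png');print(face(s))
b=np.hstack([cv2.resize(s['image'],(480,360)),cv2.resize(S['image'][120:260,220:345],(320,360),interpolation=cv2.INTER_CUBIC)])
cv2.imwrite('pics/c4.png',b[:,:,::-1])
```

```text
(array([0.4197, 0.1484, 0.2311]), 28.1, 5651, np.float64(3.6), np.float64(38.0), array([-0.4,  0. , -2.3]))
```

View pics/c4.png

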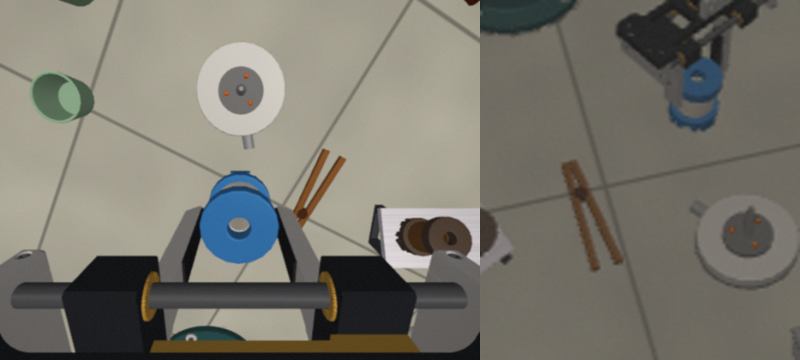

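The wrist view shows the stand at (240,90) with its three orange pins, and the core hanging with its foot edge at (238,180). Next: measure the seat, the pins and the slots.

Run:
```python
from h import *
s=dict(np.load('pics/w4.png.npz'));S=dict(np.load('pics/s4.png.npz'))
for n,x,b in(('w',s,(220,40,340,170)),('s',S,(290,190,350,240))):
    hsv=cv2.cvtColor(x['image'],cv2.COLOR_RGB2HSV)
    m=cv2.inRange(hsv,(3,110,90),(18,255,255)); m2=np.zeros_like(m); m2[b[1]:b[3],b[0]:b[2]]=m[b[1]:b[3],b[0]:b[2]]
    k,l,st,ce=cv2.connectedComponentsWithStats(m2)
    p=np.array([onz(x,*ce[i],.034)[:2] for i in range(1,k) if st[i,4]>2]);print(n,st[1:,4],p.round(4))
    if len(p)==3:
        c,r=cv2.minEnclosingCircle((p*1000).astype(np.float32)); print(c,r,np.degrees(np.arctan2(*(p-np.array(c)/1000).T[::-1])).round(1))
P=cloud(s); m=(P[...,2]>.017)&(P[...,2]<.027)&(np.hypot(P[...,0]-.512,P[...,1]-.19)<.08)&(s['image'].min(-1)>120)
print('disc',cv2.minEnclosingCircle((P[m][:,:2]*1000).astype(np.float32)))
a=cv2.resize(s['image'][185:265,220:340],None,fx=4,fy=4,interpolation=cv2.INTER_CUBIC)
b=cv2.resize(S['image'][135:175,285:320],None,fx=8,fy=8,interpolation=cv2.INTER_CUBIC)
cv2.imwrite('pics/c5.png',np.hstack([a,b])[:,:,::-1])
```

```text
w [26 25 24] [[0.5283 0.1951]
 [0.4966 0.2085]
 [0.5011 0.1744]]
(508.6333312988281, 192.691650390625) 19.82392692565918 [   6.9  127.2 -112.4]
s [2 4 4] [[0.5055 0.1696]
 [0.5335 0.1913]]
disc ((501.0728454589844, 188.4273223876953), 70.05731201171875)
```

View pics/c5.png

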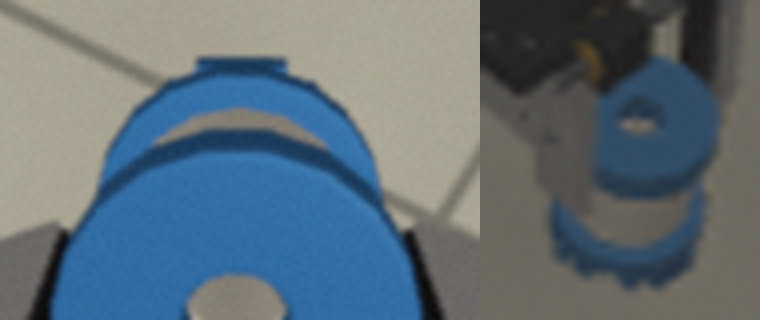

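The foot's front edge shows a blue block at (242,65), but I can't tell the slots apart from the ribs, so I'll find them by feel. The pins sit at 7° mod 120. I'll move over the spindle and look down the bore.

Request:
{"fn": "carry_out", "kwargs": {"steps": [[[0.03,0,0],0,0],[[0.065,0,0],0,0],[[0.09,0.0005,0],0,0],[[0.1019,0.0008,0.01],0,0],[[0.1019,0.0008,0.03],0,0],[[0.1019,0.0008,0.05],0,0],[[0.1019,0.0008,0.062],0,0],[[0.1019,0.0008,0.066],0,0],[[0.1019,0.0008,0.066],0,0]]}}

```text
time: 10.92
tool_pos: [0.5108, 0.1908, 0.1421]
ee_rot: [3.141, -0.0, 0.48]
wrist_force: [-1.0, 0.2, -1.5]
width: 0.0563
finger_force: 30.0
```

Run:
```python
from h import *
s=snap('wrist','w6.png');S=snap('scene','s6.png');print(face(s))
a=cv2.resize(s['image'][200:330,215:345],(400,400),interpolation=cv2.INTER_CUBIC)
b=cv2.resize(S['image'][170:240,290:360],(400,400),interpolation=cv2.INTER_CUBIC)
cv2.imwrite('pics/c6.png',np.hstack([a,b])[:,:,::-1])
```

```text
(array([0.5116, 0.1934, 0.1669]), 28.1, 5668, np.float64(3.4), np.float64(39.0), array([ 0.9, -0.1, -1.9]))
```

View pics/c6.png

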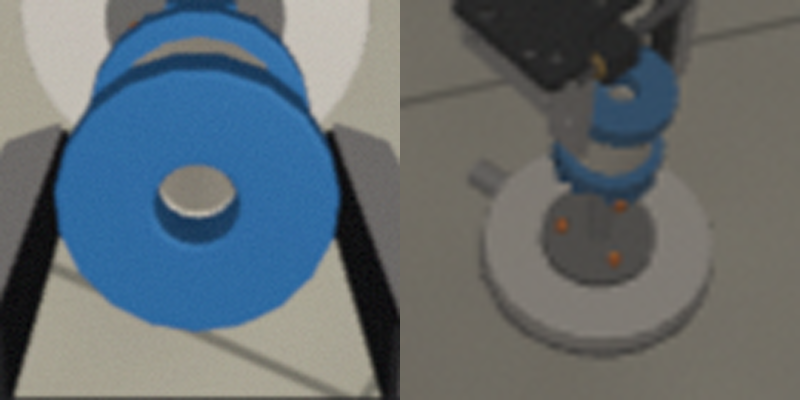

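Sideways the core is lined up with the stand. I'll lower it slowly onto the spindle.

Request:
{"fn": "carry_out", "kwargs": {"steps": [[[-0.0006,-0.001,0.006],0,0],[[-0.0006,-0.001,0.012],0,0],[[-0.0006,-0.001,0.017],0,0],[[-0.0006,-0.001,0.02],0,0],[[-0.0006,-0.001,0.02],0,0]]}}

```text
time: 11.65
tool_pos: [0.5095, 0.1916, 0.1215]
ee_rot: [-3.141, 0.001, 0.481]
wrist_force: [-0.6, -0.2, -2.4]
width: 0.0559
finger_force: 30.0
```

Request:
{"fn": "carry_out", "kwargs": {"steps": [[[0,0,0.004],0,0],[[0,0,0.008],0,0],[[0,0,0.012],0,0],[[0,0,0.016],0,0],[[0,0,0.016],0,0]]}}

```text
time: 12.28
tool_pos: [0.5094, 0.1915, 0.1053]
ee_rot: [-3.141, 0.001, 0.481]
wrist_force: [0.5, -0.3, -1.9]
width: 0.0555
finger_force: 30.0
```

```bash
python3 -c "
from h import *
print(face(), robot.get_obs()['tool_pos'])"
```

```text
(array([0.5101, 0.1942, 0.1301]), 28.0, 5651, np.float64(3.5), np.float64(38.0), array([ 0.5,  0.2, -2.1])) [0.50960743 0.19155447 0.10568724]
```

Request:
{"fn": "carry_out", "kwargs": {"steps": [[[0,0,0.004],0,0],[[0,0,0.008],0,0],[[0,0,0.012],0,0],[[0,0,0.016],0,0],[[0,0,0.016],0,0]]}}

```text
time: 12.95
tool_pos: [0.5095, 0.1915, 0.0894]
ee_rot: [-3.141, 0.001, 0.481]
wrist_force: [0.2, -0.4, -3.8]
width: 0.0557
finger_force: 30.0
```

```bash
python3 -c "
from h import *
print(face(), robot.get_obs()['tool_pos'])"
```

```text
(array([0.5104, 0.1943, 0.1141]), 28.1, 5652, np.float64(3.3), np.float64(39.0), array([ 0.1,  0. , -2.9])) [0.50962292 0.19161934 0.08967101]
```

Request:
{"fn": "carry_out", "kwargs": {"steps": [[[-0.0015,0,0],0,0],[[-0.003,0,0],0,0],[[-0.004,0,0],0,0],[[-0.004,0,0],0,0]]}}

```text
time: 13.5
tool_pos: [0.5068, 0.19, 0.0902]
ee_rot: [3.141, -0.002, 0.481]
wrist_force: [1.5, 1.3, -3.8]
width: 0.0559
finger_force: 30.0
```

```bash
python3 -c "
from h import *
print(face(), robot.get_obs()['tool_pos'])"
```

```text
(array([0.5069, 0.1926, 0.115 ]), 28.2, 5520, np.float64(0.7), np.float64(112.0), array([ 4. ,  1.4, -3.4])) [0.50677312 0.19003821 0.09024127]
```

Upright to within 0.7°. I'll ease back to the centre and lower until it rests on the pins.

Request:
{"fn": "carry_out", "kwargs": {"steps": [[[0.001,0,0.002],0,0],[[0.001,0,0.004],0,0],[[0.001,0,0.006],0,0],[[0.001,0,0.008],0,0],[[0.001,0,0.008],0,0]]}}

```text
time: 14.18
tool_pos: [0.5071, 0.1902, 0.0816]
ee_rot: [3.142, 0.0, 0.481]
wrist_force: [2.0, 1.2, -2.9]
width: 0.0555
finger_force: 30.0
```

Request:
{"fn": "carry_out", "kwargs": {"steps": [[[0,0,0.001],0,0],[[0,0,0.002],0,0],[[0,0,0.003],0,0],[[0,0,0.003],0,0]]}}

```text
time: 14.68
tool_pos: [0.5077, 0.1904, 0.0806]
ee_rot: [3.141, -0.002, 0.481]
wrist_force: [0.4, 0.7, 5.2]
width: 0.0559
finger_force: 30.0
```

Contact at about 8 N, resting 7 mm high on the pins. Now I'll turn gently to search.

Request:
{"fn": "carry_out", "kwargs": {"steps": [[[0,0,0],-0.4,0],[[0,0,0],-0.8,0],[[0,0,0],-1.2,0],[[0,0,0],-1.2,0]]}}

```text
time: 15.18
tool_pos: [0.5081, 0.1904, 0.0805]
ee_rot: [3.14, -0.003, 0.689]
wrist_force: [1.7, 0.7, 5.8]
width: 0.0558
finger_force: 30.0
```

Request:
{"fn": "carry_out", "kwargs": {"steps": [[[0,0,0],-0.4,0],[[0,0,0],-0.8,0],[[0,0,0],-1.2,0],[[0,0,0],-1.2,0]]}}

```text
time: 15.68
tool_pos: [0.5077, 0.1903, 0.0801]
ee_rot: [3.14, -0.001, 0.899]
wrist_force: [1.0, 0.3, 5.6]
width: 0.056
finger_force: 30.0
```

Request:
{"fn": "carry_out", "kwargs": {"steps": [[[0,0,0],-0.4,0],[[0,0,0],-0.8,0],[[0,0,0],-1.2,0],[[0,0,0],-1.2,0]]}}

```text
time: 16.18
tool_pos: [0.5075, 0.1899, 0.0784]
ee_rot: [3.141, 0.0, 1.107]
wrist_force: [4.8, 0.8, -1.3]
width: 0.0559
finger_force: 30.0
```

It has sunk: the force has dropped off and z fell 2 mm. I'll lower it gently.

Request:
{"fn": "carry_out", "kwargs": {"steps": [[[0,0,0.001],0,0],[[0,0,0.002],0,0],[[0,0,0.003],0,0],[[0,0,0.003],0,0]]}}

```text
time: 16.68
tool_pos: [0.5074, 0.1901, 0.076]
ee_rot: [3.141, -0.0, 1.109]
wrist_force: [5.6, 1.1, -0.7]
width: 0.0562
finger_force: 30.0
```

```bash
python3 -c "
from h import *
o=robot.get_obs();print(face(), o['tool_pos'],o['wrist_torque'])"
```

```text
(array([0.507 , 0.1937, 0.1007]), 28.1, 5561, np.float64(1.2), np.float64(103.0), array([ 5.4, -1. , -0.5])) [0.50743965 0.1901477  0.07598268] [-0.03200119 -1.2078818   0.09152809]
```

Request:
{"fn": "carry_out", "kwargs": {"steps": [[[0.0004,0.0008,0],0,0],[[0.0004,0.0008,0.001],0,0],[[0.0004,0.0008,0.002],0,0],[[0.0004,0.0008,0.0025],0,0],[[0.0004,0.0008,0.0025],0,0]]}}

```text
time: 17.35
tool_pos: [0.5077, 0.1901, 0.0742]
ee_rot: [-3.141, 0.0, 1.109]
wrist_force: [0.3, -0.6, 6.2]
width: 0.0558
finger_force: 30.0
```

```bash
python3 -c "
from h import *
o=robot.get_obs();print(face(), o['tool_pos'],o['wrist_torque'])"
```

```text
(array([0.5073, 0.194 , 0.0991]), 28.0, 5555, np.float64(1.2), np.float64(95.0), array([ 1.5, -0.5,  4.9])) [0.50767115 0.19013828 0.07424091] [-0.03444411 -0.19265072  0.09155453]
```

Request:
{"fn": "carry_out", "kwargs": {"steps": [[[0,0,0.0005],-0.2,0],[[0,0,0.0005],-0.4,0],[[0,0,0.0005],-0.4,0]]}}

```text
time: 17.77
tool_pos: [0.5081, 0.1903, 0.0741]
ee_rot: [3.141, -0.001, 1.179]
wrist_force: [1.1, 0.0, 6.0]
width: 0.0564
finger_force: 30.0
```

```bash
python3 -c "
from h import *
o=robot.get_obs();print(face(), o['tool_pos'],o['wrist_torque'])"
```

```text
(array([0.5073, 0.1938, 0.0989]), 28.0, 5561, np.float64(1.0), np.float64(111.0), array([2.3, 0. , 5. ])) [0.50812609 0.19032498 0.07409956] [ 0.04207392 -0.28561817  0.00518371]
```

The turning torque is gone, so the slots are centred on the pins and the core is on the seat. I'll take off the press and open slowly.

Request:
{"fn": "carry_out", "kwargs": {"steps": [[[0,0,-0.0008],0,0],[[0,0,-0.0008],0,-0.2],[[0,0,-0.0008],0,-0.22],[[0,0,-0.0008],0,-0.26],[[0,0,-0.0008],0,-0.35],[[0,0,-0.0008],0,-0.5],[[0,0,-0.0008],0,-0.5]]}}

```text
time: 18.7
tool_pos: [0.5075, 0.1903, 0.0733]
ee_rot: [-3.141, 0.001, 1.179]
wrist_force: [-0.5, 0.1, -0.2]
width: 0.0709
finger_force: 0.0
```

```bash
python3 -c "
from h import *
o=robot.get_obs();print(face(), o['tool_pos'],o['wrist_force'])"
```

```text
(array([0.5073, 0.1934, 0.0987]), 27.9, 5524, np.float64(0.2), np.float64(51.0), array([-1.2, -0.1, -1.5])) [0.50748668 0.19025787 0.07327253] [-0.49738336  0.05255644 -0.18215809]
```

Request:
{"fn": "carry_out", "kwargs": {"steps": [[[0,0,0],0,-0.7],[[0,0,-0.01],0,-0.7],[[0,0,-0.03],0,-0.7],[[0,0,-0.06],0,-0.7],[[0,0,-0.1],0,-0.7],[[0,0,-0.13],0,-0.7],[[-0.04,0,-0.15],0,-0.7],[[-0.08,0,-0.15],0,-0.7],[[-0.08,0,-0.15],0,-0.7]]}}

```text
time: 19.88
tool_pos: [0.4773, 0.1148, 0.2255]
ee_rot: [3.139, -0.001, 1.176]
wrist_force: [0.0, 0.2, 0.6]
width: 0.0798
finger_force: 0.0
```

Run:
```python
from h import *
s=snap('wrist');S=snap('scene');P=cloud(s)
hsv=cv2.cvtColor(s['image'],cv2.COLOR_RGB2HSV)
print(topface(s,cv2.inRange(hsv,(98,90,40),(125,255,255)),(1,0),np.array([.508,.192,.098]),0.))
b=np.hstack([cv2.resize(s['image'],(480,360)),cv2.resize(S['image'][150:290,250:375],(320,360),interpolation=cv2.INTER_CUBIC)])
cv2.imwrite('pics/c7.png',b[:,:,::-1])
```

```text
(array([nan, nan, nan]), nan, 2132)h.py:27: RuntimeWarning: invalid value encountered in divide
  e1=np.cross(a,[0,0,1]);e1/=np.linalg.norm(e1);e2=np.cross(a,e1)
```

View pics/c7.png

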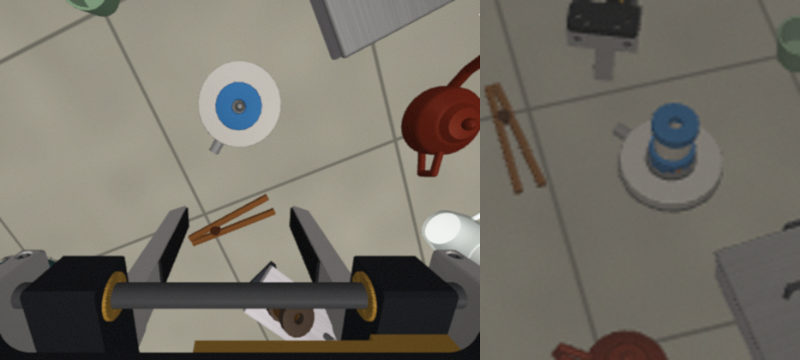

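The core at wrist (239,105) stands upright and centred on the spindle. Its top was at 0.0987 m against 0.098 m expected fully home (0.105 m if it were still on the pins). The gripper is clear and nothing else has moved, so I'm handing it in.

```bash
python3 -c "
from bench import robot
print(robot.close_job())"
```

```text
the job is handed in; nothing more can be done
None
```

The white core is mounted slotted foot down on the spindle, dropped over the pins and standing upright on the seat; it has been released, and the job was handed in at about 20 s.

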